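Put the print tools back on their pads

TASK

Clear up the printing table: put the muller, the square stamp, the rubbing stone and the ink tin each on the cork pad whose dark inlay has its shape and size, upright, centred, and with the stamp and the stone turned to line up with their inlays. Set each one down rather than dropping it, and leave the cup and the bowl standing where they are.

Things in the scene. Friction and masses are not known exactly. Their poses are not given: they have to be found in the camera images.
- muller: Ink muller, 62 mm high, standing upright: a round dark steel foot 70 mm in diameter and 16 mm thick, a thin brass neck 22 mm in diameter, and a round wooden knob on top, 36 mm in diameter, from 34 to 62 mm above the underside, by which it is gripped. About 0.4 kg. Origin: centre of its underside; z up.
- stamp: Square hand stamp, standing on its face: a pale wooden block on black rubber, 64 x 64 mm and 18 mm high, with a darker upright wooden grip bar centred on top, 56 mm long (along x), 18 mm thick (along y), its top 58 mm above the underside. About 0.2 kg. Origin: centre of its underside; z up. It may sit on its pad in any of the four quarter turns.
- stone: Plain grey rubbing stone, an oblong block 90 mm long (x), 36 mm wide (y), 28 mm high, lying flat. About 0.28 kg. Origin: centre of its underside; z up. Either end may point either way on its pad.
- tin: Small closed round ink tin of bare metal, 49 mm in diameter, 40 mm high, standing upright. About 0.16 kg. Origin: centre of its underside; z up.
- muller_pad: Cork pad, 4 mm thick, fixed flat on the table; its large round shape has a diameter of 94 mm, with a dark rubber inlay flush with its top showing the footprint of the muller (circle of 72 mm), centred on the pad. Origin: centre of the pad's underside, on the table top; z up.
- stamp_pad: Cork pad, 4 mm thick, fixed flat on the table; its square shape measures 88 x 88 mm, with a dark rubber inlay flush with its top showing the footprint of the stamp (66 x 66 mm), centred on the pad. Origin: centre of the pad's underside, on the table top; z up, x and y along its sides.
- stone_pad: Cork pad, 4 mm thick, fixed flat on the table; its oblong shape measures 114 (x) x 60 (y) mm, with a dark rubber inlay flush with its top showing the footprint of the stone (92 x 38 mm), centred on the pad. Origin: centre of the pad's underside, on the table top; z up, x along its length.
- tin_pad: Cork pad, 4 mm thick, fixed flat on the table; its small round shape has a diameter of 72 mm, with a dark rubber inlay flush with its top showing the footprint of the tin (circle of 50 mm), centred on the pad. Origin: centre of the pad's underside, on the table top; z up.
- cup: Blue ceramic cup without a handle, 66 mm across the rim, 58 mm high, standing among the tools; loose, to be left where it is. Origin: centre of its underside.
- bowl: White ceramic bowl, 104 mm across the rim, 42 mm high, standing among the pads; loose, to be left where it is. Origin: centre of its underside.
There are look-alikes about, which are no part of the job. What is shaped like the stamp but orange is not meant. There is more than one size of the stone; the one meant has the size given above.

How it is judged (in metres and radians):
At the end, for the whole second after the job is handed in: Each of the four tools stands upright (within 0.1 rad), released and at rest on its own pad, its centre within 12 mm of the pad's centre; the stone's length is within 0.2 rad of its pad's length, and the stamp's sides within 0.2 rad of its pad's sides (any quarter turn) (horizontal distance between muller and muller_pad below 0.012 m and z of muller in the frame of muller_pad between 0.001 and 0.008 m and angle between each of muller, stamp, stone, tin's own z axis and vertical below 0.1 rad and linear speed of each of muller, stamp, stone, tin below 0.02 m/s and angular speed of each of muller, stamp, stone, tin below 0.15 rad/s and contact force between the fingers and muller below 0.1 N and horizontal distance between stamp and stamp_pad below 0.012 m and z of stamp in the frame of stamp_pad between 0.001 and 0.008 m and contact force between the fingers and stamp below 0.1 N and horizontal distance between stone and stone_pad below 0.012 m and z of stone in the frame of stone_pad between 0.001 and 0.008 m and contact force between the fingers and stone below 0.1 N and horizontal distance between tin and tin_pad below 0.012 m and z of tin in the frame of tin_pad between 0.001 and 0.008 m and contact force between the fingers and tin below 0.1 N and angle between the x axis of stone and the x axis of stone_pad, either way round below 0.2 rad and (angle between the x axis of stamp and the x axis of stamp_pad, either way round below 0.2 rad or angle between the x axis of stamp and the y axis of stamp_pad, either way round below 0.2 rad)); the robot touches nothing.
It fails at once if the cup or the bowl is moved more than 20 mm or tipped over (distance of any of cup, bowl from where it was at the start of the episode above 0.02 m or angle between any of cup, bowl's own z axis and vertical above 0.5 rad).
It fails at once if a tool is dropped: falling free, out of the fingers, faster than 0.3 m/s with its underside more than 30 mm above the table ((contact force between the fingers and muller below 0.05 N and height (world z) of muller above 0.03 m and linear speed of muller above 0.3 m/s) or (contact force between the fingers and stamp below 0.05 N and height (world z) of stamp above 0.03 m and linear speed of stamp above 0.3 m/s) or (contact force between the fingers and stone below 0.05 N and height (world z) of stone above 0.03 m and linear speed of stone above 0.3 m/s) or (contact force between the fingers and tin below 0.05 N and height (world z) of tin above 0.03 m and linear speed of tin above 0.3 m/s)).
It also fails if it takes over 120 s, if anything falls off the work surface, if the arm or the gripper's body presses on something with over 40 N, if the wrist force passes 120 N, or if a joint passes its speed limit or range.

ROBOT

A 6-joint arm with a two-finger parallel gripper is mounted at the origin on the work surface. World frame = base frame: x ahead of the robot, y to its left, z up, the work surface at z = 0. Lengths are in mm, angles in degrees, forces in N, time in s.
With the tool pointing down it reaches from about 300 to 850 mm from the base axis. Payload 4.2 kg.
Tool frame: the origin (TCP) lies on the centre line of the jaws, within the pads' length; the fingertips stand 14 mm ahead of it and the grasp point (between the pads) lies 5 mm behind it (env.finger_overhang is the z of the fingertips in the tool frame, in mm); z points along the fingers, y is the line along which they close (so a half turn about z gives the same grasp; the last joint's range is limited). The gripper opens to 91 mm and grips with 3 to 60 N. Pads are 32 mm wide; open, the fingers measure 118 mm over their backs; the gripper's body (76 mm by 178 mm) begins 60 mm behind the grasp point.
Start: joints at [74.714, 18.312, 89.639, -0, 72.044, -1.146], TCP at [140.475, 557.592, 227.976] pointing down, gripper open.
Joint ranges: [-177.97, 177.97], [-48.28, 115.42], [12.27, 149.76], [-77.06, 257.06], [2.81, 150.46], [-146.56, 146.56]. Speed limits (degrees/s): [147.25, 147.25, 180, 180, 180, 180].

INTERFACE

Orientations are given as [roll, pitch, yaw] about the fixed x, y, z axes, in that order (R = Rz(yaw) Ry(pitch) Rx(roll)).
In Python, from workcell import sensors, viewer, env gives the robot as it stands. The module is installed in compiled form; this text tells all that it offers.
- The arm moves only by the tool step_arm, never from a script. Its argument "plan" is one flat list of numbers, 6 for each row, row after row: the shift along the tool's x, y, z in cm, then the turn, a rotation vector about the tool's x, y, z in rad. In form: [x, y, z, wx, wy, wz, x, y, z, wx, wy, wz, ...]. A call has 1 to 5 rows; each row shifts and turns the commanded pose from where the row before left it, along the tool's axes as they then stand; what a row does not reach is not made up. A row lasts 1/12 s, in which the tool goes at most 41.7 mm and 7.16 degrees, less where a joint would pass 70% of its speed; a pose out of reach is approached as far as the arm can. A call is refused whole if a number of a shift passes 4.17 or a number of a turn 0.125, either way. A call with a gripper value outside its range is refused whole. "hand" is the finger opening in cm, from 0 to 9.12, set as the call begins (left out, the last holds). The fingers move at their own pace and stop on an object; "newtons" is the grip in N (left out, the last holds). Time passes only in rows, so rows that do not move let the fingers close. It gives the time, the measured TCP pose, the force, the opening and the grip force at its end, in the units of the state.
- sensors.state(): the state, without advancing time (a new reading comes with each control period).
- viewer.grab_frame(name): name is "side" or "top" or "wrist"; returns a dict with "img" (400x640x3 uint8, red, green, blue), "fx", "fy", "cx", "cy" (pixels), "position" and "attitude" of the camera in the world. Camera axes: x right, y down, z forward; pixel columns grow to the right and rows downward; lengths in mm; the calibration is good to about 2 mm. A picture is of the moment at which its call begins. There is no depth.
- env.job_done(): hands the job in; it is judged then, once.
Trained networks look in a picture, given as the dict that the camera call returned (one of the last four; its "shot" number tells which), for a name from the list of things; names that differ only in an ending like _2 or _b are one class to them, and where a whole thing is asked for, a point or a joint stands for the part that bears it (a point fixed in the world has none). Each returns a list of dicts, best first, with "score" (0 to 1); they miss things now and then, are a little off and sometimes report something else, mostly with a low value. They report only what shows in the picture. A call takes as long as a camera call. They do not tell look-alikes from the thing itself.
- viewer.boxes_of(name, picture): "location" ([column, row] in pixels, amid what is visible of it).
- viewer.pinpoint(name, picture): "location" ([column, row] in pixels: a listed point, or the origin of a listed thing).
The state is a dict: "time_s": time; "qpos": joint angles; "qvel": joint speeds; "effort": joint torques, N m; "ee_pos": TCP position; "ee_rot": TCP orientation; "force": force on the tool from outside, world axes, zero at the start; "torque": the same for the moment, N m; "gripper_width": finger opening in mm; "gripper_force": force on a finger pad.
Only numpy, scipy, OpenCV 4.12 (cv2) and the standard library are available. Lean on these libraries where they do the work, as an engineer would, in place of code of your own. Each camera call takes 0.05 s, during which the arm holds its last target. There are 200 camera calls.

## Working session

There is one attempt and no reset: what is moved stays moved. The work goes in short steps, Python scripts to look and compute and a tool call to move; the robot and the scene stay as the last step left them, time stands still between calls to the robot, and variables do not carry over. Pictures are saved under pics/ and viewed, at most 14 in all, crops included, and the job is handed in when it is done.

Besides the shell and the picture viewer there is one more tool, called after "Request:" by a JSON object that holds its "fn" and its "kwargs", one argument or row to a line. step_arm: Moves the arm, as the interface text tells. Its arguments: {"type":"object","properties":{"plan":{"type":"array","items":{"type":"number"}},"hand":{"type":"number"},"newtons":{"type":"number"}},"required":["plan"]}

```bash
mkdir -p pics; cat > h.py <<'E'
import numpy as np, cv2
from scipy.spatial.transform import Rotation as R
from workcell import sensors, viewer, env
def Rc(p):
    a=np.array(p["attitude"],float)
    if a.shape==(3,3): return a
    return (R.from_euler('xyz',a,degrees=True) if a.size==3 else R.from_quat(a)).as_matrix()
def ray(p,uv):
    return Rc(p)@np.array([(uv[0]-p["cx"])/p["fx"],(uv[1]-p["cy"])/p["fy"],1.])
def atz(p,uv,z):
    d=ray(p,uv); c=np.array(p["position"]); return c+d*(z-c[2])/d[2]
def proj(p,X):
    q=Rc(p).T@(np.array(X,float)-np.array(p["position"])); return [p["fx"]*q[0]/q[2]+p["cx"],p["fy"]*q[1]/q[2]+p["cy"]]
def tri(p1,u1,p2,u2):
    A=0;b=0
    for p,u in((p1,u1),(p2,u2)):
        d=ray(p,u);d/=np.linalg.norm(d);M=np.eye(3)-np.outer(d,d);A=A+M;b=b+M@np.array(p["position"])
    return np.linalg.solve(A,b)
def save(n,img): cv2.imwrite("pics/"+n+".png",img[:,:,::-1])
E
python3 - <<'E'
from h import *
print(sensors.state()["ee_rot"],sensors.state()["time_s"],env.finger_overhang)
P={}
for n in("top","side","wrist"):
    p=P[n]=viewer.grab_frame(n); save(n+"0",p["img"]); print(n,p["position"],p["attitude"],p["fx"],p["cx"])
for t in "muller stamp stone tin muller_pad stamp_pad stone_pad tin_pad cup bowl".split():
    for n in("top","side"):
        print(t,n,[(np.round(d["location"]).astype(int).tolist(),round(d["score"],2),atz(P[n],d["location"],4 if "pad" in t else 0)[:2].round().tolist()) for d in viewer.pinpoint(t,P[n])[:4]])
E
```

```text
[-1.79897892e+02 -1.01707073e-03  1.65859782e+02] 0.0 14.0
top [ 364.60116531    4.50543719 1062.06312028] [-1.75121735e+02 -7.65681573e-02 -9.13351153e+01] 373.01986867198116 321.4608709894278
side [  92.79378217 -777.23328134  653.65137166] [-125.17299344    0.33142156  -26.71047719] 373.0036657373613 319.0453404213749
wrist [ 61.56948717 578.07928898 383.72046166] [1.63397330e+02 1.27123961e-01 7.59006739e+01] 282.91979652058154 320.4006648288892
muller top [([267, 196], 0.68, [458.0, 157.0])]
muller side [([291, 187], 0.73, [454.0, 144.0]), ([342, 245], 0.56, [463.0, -164.0])]
stamp top [([213, 267], 0.96, [262.0, 310.0]), ([212, 226], 0.79, [375.0, 312.0]), ([383, 192], 0.64, [461.0, -174.0])]
stamp side [([218, 177], 0.83, [262.0, 311.0]), ([252, 168], 0.74, [381.0, 318.0]), ([337, 304], 0.17, [361.0, -321.0])]
stone top [([434, 224], 0.75, [368.0, -318.0]), ([395, 236], 0.73, [336.0, -205.0])]
stone side [([424, 303], 0.71, [531.0, -406.0]), ([340, 300], 0.66, [371.0, -316.0]), ([306, 272], 0.62, [341.0, -205.0])]
tin top [([382, 194], 0.61, [456.0, -172.0])]
tin side [([342, 250], 0.97, [454.0, -181.0])]
muller_pad top [([246, 143], 0.79, [612.0, 215.0])]
muller_pad side [([291, 185], 0.59, [455.0, 149.0]), ([331, 164], 0.56, [629.0, 209.0])]
stamp_pad top [([391, 141], 0.96, [608.0, -203.0])]
stamp_pad side [([394, 240], 0.59, [593.0, -211.0]), ([341, 247], 0.59, [456.0, -173.0])]
stone_pad top [([178, 180], 0.95, [510.0, 411.0]), ([317, 189], 0.64, [476.0, 13.0]), ([392, 143], 0.32, [603.0, -206.0])]
stone_pad side [([278, 150], 0.52, [506.0, 391.0])]
tin_pad top [([462, 167], 0.81, [529.0, -403.0])]
tin_pad side [([423, 305], 0.65, [523.0, -410.0])]
cup top [([319, 191], 0.9, [470.0, 7.0])]
cup side [([317, 207], 0.94, [479.0, 14.0])]
bowl top [([330, 132], 0.83, [639.0, -28.0])]
bowl side [([365, 201], 0.67, [623.0, -24.0])]
```

```bash
python3 - <<'E'
import cv2
a=cv2.imread("pics/top0.png")[90:330,130:500]; cv2.imwrite("pics/top0c.png",cv2.resize(a,None,fx=2.1,fy=2.1,interpolation=3))
b=cv2.imread("pics/side0.png")[110:350,180:500]; cv2.imwrite("pics/side0c.png",cv2.resize(b,None,fx=2.4,fy=2.4,interpolation=3))
E
```

```text
(no output)
```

View pics/top0c.png

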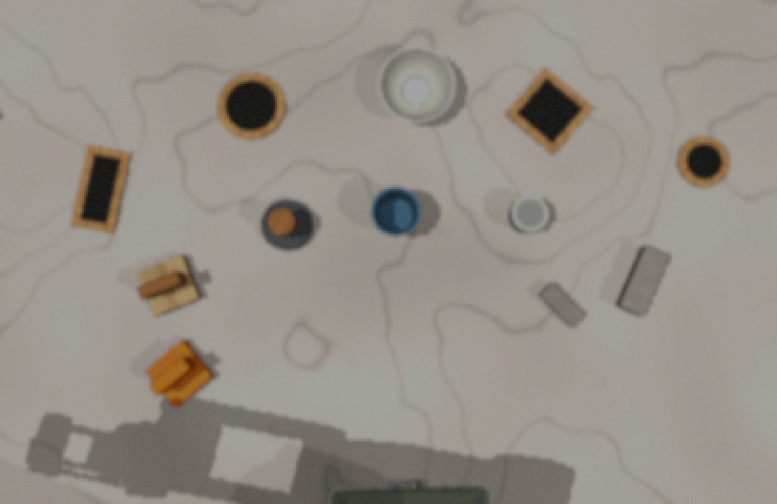

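View pics/side0c.png

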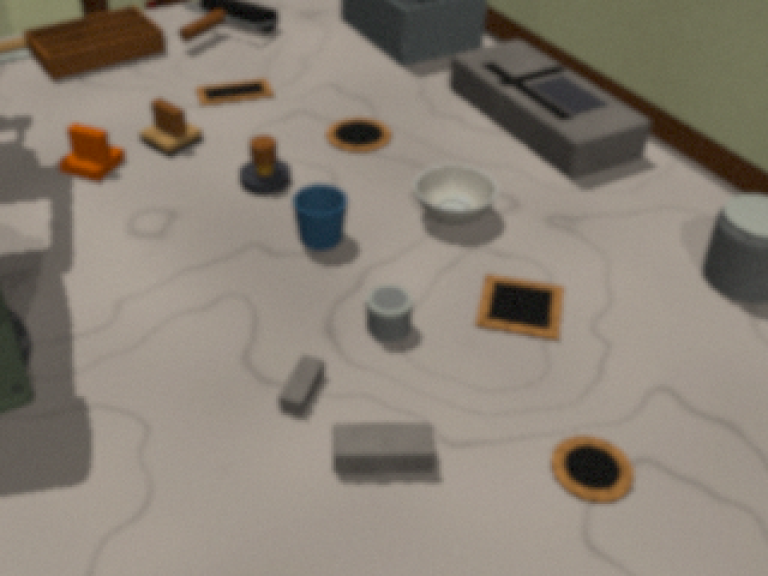

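The stamp is the pale one at top px (212,226); the orange one at (213,267) is not meant. There are two stones, (436,223) and (397,235), and the larger looks like the 90 mm one. I'll confirm both in crops. Next I fit the pads.

```bash
cat >> h.py <<'E'
def fit(p,mask,seed,z):
    n,l,st,ce=cv2.connectedComponentsWithStats(mask.astype(np.uint8))
    i=min(range(1,n),key=lambda k:np.hypot(*(ce[k]-seed))+(1e3 if st[k][4]<30 else 0))
    c,_=cv2.findContours((l==i).astype(np.uint8),cv2.RETR_EXTERNAL,cv2.CHAIN_APPROX_NONE)
    c=max(c,key=len)[:,0,:]
    w=np.array([atz(p,u,z)[:2] for u in c],np.float32); (x,y),(a,b),t=cv2.minAreaRect(w)
    if a<b: a,b,t=b,a,t+90
    return np.round([x,y,a,b,(t+90)%180-90],1), np.round(ce[i]), w
def hsv(p): return [a.astype(int) for a in cv2.split(cv2.cvtColor(p["img"],cv2.COLOR_RGB2HSV))]
E
python3 - <<'E'
from h import *
T=dict(muller_pad=[612,215],stamp_pad=[608,-203],stone_pad=[510,411],tin_pad=[529,-403])
for n in("top","side"):
    p=viewer.grab_frame(n); H,S,V=hsv(p)
    for k,t in T.items():
        s=proj(p,[*t,4])
        print(n,k,fit(p,(V<60),s,4)[0],fit(p,(H>8)&(H<22)&(S>100)&(V>70)|(V<50),s,4)[0])
    # stones
    for s,z in(([436,223],28),([397,235],28)):
        if n=="top":
            q=p["img"].astype(int); print(s,q[s[1],s[0]],q[s[1],s[0]-25],fit(p,(V<130)&(S<60),s,z)[0])
    if n=="top":
        s=[212,226]; 
        for y in range(218,238,3): print([tuple(map(int,(H[y,x],S[y,x],V[y,x]))) for x in range(198,226,4)])
E
```

```text
top muller_pad [622.5 206.   63.6  61.6  88.7] [621.2 204.7  88.7  87.   62. ]
top stamp_pad [ 605.3 -203.8   59.4   59.3   47.9] [ 604.2 -203.6   83.8   83.6  -41.8]
top stone_pad [510.9 411.1  84.7  31.8 -11.9] [511.1 410.2 108.4  57.6 -12.1]
top tin_pad [ 529.5 -412.4   40.5   37.7   88.7] [ 529.6 -411.    66.4   65.2  -66.6]
[436, 223] [124 119 113] [161 158 150] [ 369.1 -312.4   91.5   43.3  -25.7]
[397, 235] [118 114 108] [158 153 145] [ 340.8 -204.7   63.7   29.5   43.3]
[(17, 59, 148), (18, 104, 150), (18, 113, 138), (17, 111, 152), (18, 112, 143), (19, 106, 142), (15, 27, 114)]
[(18, 108, 154), (18, 110, 151), (17, 124, 125), (15, 150, 126), (13, 161, 103), (17, 130, 92), (15, 28, 90)]
[(17, 105, 146), (15, 150, 124), (13, 158, 131), (14, 160, 129), (13, 160, 115), (15, 142, 72), (17, 85, 81)]
[(14, 162, 129), (14, 162, 131), (14, 158, 121), (14, 166, 86), (15, 124, 97), (18, 109, 140), (19, 111, 136)]
[(14, 154, 124), (14, 158, 95), (17, 126, 103), (18, 117, 116), (19, 104, 155), (20, 101, 162), (20, 102, 158)]
[(14, 27, 143), (19, 105, 156), (18, 108, 160), (18, 111, 149), (18, 109, 157), (20, 98, 153), (17, 60, 123)]
[(15, 22, 160), (19, 79, 158), (19, 108, 160), (18, 112, 148), (16, 77, 123), (18, 26, 149), (16, 21, 161)]
side muller_pad [622.1 205.4  58.3  55.3 -54.2] [619.6 201.9  89.7  81.4 -27.3]
side stamp_pad [ 605.7 -203.    59.8   58.3  -42.2] [ 603.9 -204.5   88.7   86.    48.7]
side stone_pad [512.6 411.6  79.8  20.6 -12.7] [510.6 408.  111.3  57.9 -11.7]
side tin_pad [ 530.4 -411.6   43.2   42.9  -72.2] [ 529.6 -412.8   70.3   68.9  -87.6]
```

```bash
cat > plan.py <<'E'
# usage: plan.py x y z yaw n ...  -> rows for a straight move(s) in n rows from the present pose
import sys
from h import *
def rows(pos,rot,X,yaw,n):
    # tool held down; yaw turned evenly, shifts in tool axes
    R1=R.from_euler('xyz',[180,0,yaw],degrees=True); d=(np.array(X)-pos)/n; w=(rot.inv()*R1).as_rotvec()/n; out=[]
    for k in range(n):
        v=rot.inv().apply(d)/10; out.append([*v.round(2),*w.round(3)])
        pos=pos+rot.apply(np.array(out[-1][:3]))*10; rot=rot*R.from_rotvec(out[-1][3:])
    return out,pos,rot
if __name__=="__main__":
    a=list(map(float,sys.argv[1:])); s=sensors.state(); pos=np.array(s["ee_pos"]); rot=R.from_euler('xyz',s["ee_rot"],degrees=True)
    print(s["time_s"],pos.round(1),np.round(s["ee_rot"],2))
    for i in range(0,len(a),5):
        o,pos,rot=rows(pos,rot,a[i:i+3],a[i+3],int(a[i+4]))
        for k in range(0,len(o),5): print([float(v)+0 for r in o[k:k+5] for v in r])
E
python3 plan.py 378 315 200 105 10
```

```text
1.25 [140.5 557.6 228. ] [180.     0.   165.86]
[-2.9, -1.77, 0.28, 0.0, 0.0, 0.106, -3.07, -1.46, 0.28, 0.0, 0.0, 0.106, -3.2, -1.12, 0.28, 0.0, 0.0, 0.106, -3.3, -0.78, 0.28, 0.0, 0.0, 0.106, -3.37, -0.42, 0.28, 0.0, 0.0, 0.106]
[-3.39, -0.06, 0.28, 0.0, 0.0, 0.106, -3.38, 0.29, 0.28, 0.0, 0.0, 0.106, -3.33, 0.65, 0.28, 0.0, 0.0, 0.106, -3.24, 1.0, 0.28, 0.0, 0.0, 0.106, -3.12, 1.34, 0.28, 0.0, 0.0, 0.106]
```

Request:
{"fn": "step_arm", "kwargs": {
  "plan": [-2.9,-1.77,0.28,0,0,0.106,-3.07,-1.46,0.28,0,0,0.106,-3.2,-1.12,0.28,0,0,0.106,-3.3,-0.78,0.28,0,0,0.106,-3.37,-0.42,0.28,0,0,0.106],
  "hand": 6
}}

```text
time_s: 1.67
ee_pos: [260.0, 435.2, 213.9]
ee_rot: [180.0, -0.0, 135.2]
force: [0.7, 0.1, -0.2]
gripper_width: 61.6
gripper_force: 0.0
```

Request:
{"fn": "step_arm", "kwargs": {
  "plan": [-3.39,-0.06,0.28,0,0,0.106,-3.38,0.29,0.28,0,0,0.106,-3.33,0.65,0.28,0,0,0.106,-3.24,1.0,0.28,0,0,0.106,-3.12,1.34,0.28,0,0,0.106]
}}

```text
time_s: 2.08
ee_pos: [378.9, 313.9, 200.1]
ee_rot: [180.0, -0.0, 104.8]
force: [0.4, -0.1, -0.5]
gripper_width: 59.5
gripper_force: 0.0
```

```bash
python3 - <<'E'
from h import *
p=viewer.grab_frame("wrist"); t=viewer.grab_frame("top"); s=sensors.state(); print(np.round(s["ee_pos"],1),np.round(s["ee_rot"],1))
save("w1",p["img"])
for q in viewer.pinpoint("stamp",p)[:3]: print(q["location"],q["score"],atz(p,q["location"],0).round(1))
H,S,V=hsv(p); 
u=proj(p,[375,313,58]); print(u, fit(p,(H<17)&(S>135)&(V>60)&(V<150),u,58)[:2]); print(fit(p,(H>12)&(S>75)&(V>100),u,18)[:2])
E
```

```text
[380.5 312.2 199.7] [1.800e+02 1.000e-01 1.048e+02]
[324.2, 175.1] 0.81 [382.7 318.5   0. ]
[231.8, 166.1] 0.66 [265.7 299.5   0. ]
[np.float64(316.68997355730914), np.float64(189.5111241460565)] (array([372.8, 310.6,  44.8,   2.3, -67.4]), array([314., 191.]))
(array([380.3, 313.3,  73.4,  63.2, -68.6]), array([321., 179.]))
```

View pics/w1.png

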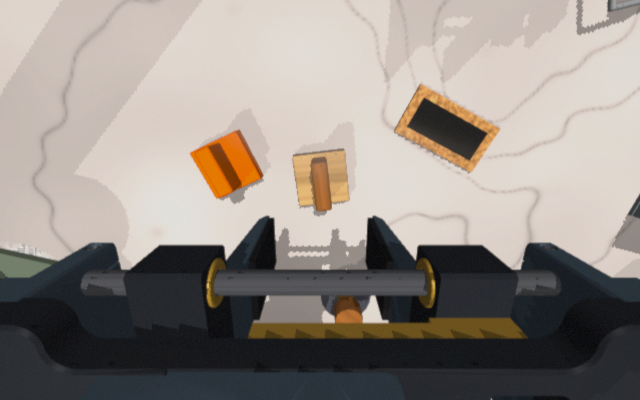

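The pale stamp is at (321,180) and the orange look-alike at (227,164), so the target is confirmed. For the pose I'll fit a projected silhouette of each tool to its mask.

```bash
cat >> h.py <<'E'
from scipy.optimize import minimize
def box(l,w,z0,z1): return np.array([[sx*l/2,sy*w/2,z] for sx in(-1,1) for sy in(-1,1) for z in(z0,z1)])
def cyl(d,z0,z1,d1=None): a=np.linspace(0,2*np.pi,24,endpoint=False); return np.vstack([np.c_[r/2*np.cos(a),r/2*np.sin(a),0*a+z] for r,z in((d,z0),(d1 or d,z1))])
M=dict(stamp=[box(64,64,5,18),box(56,18,18,58)],stone=[box(90,36,0,28)],tin=[cyl(49,0,40)],muller=[cyl(70,0,16),cyl(22,16,34),cyl(36,36,60)])
def sil(p,parts,x,y,t,k=4):
    h,w=p["img"].shape[:2]; m=np.zeros((h,w),np.uint8); Rz=R.from_euler('z',t,degrees=True)
    for P in parts:
        u=np.array([proj(p,q) for q in Rz.apply(P)+[x,y,0]],np.float32); cv2.fillConvexPoly(m,cv2.convexHull(np.round(u*16).astype(np.int32)),255,cv2.LINE_AA,4)
    return m/255.
def match(p,name,mask,g):
    near=cv2.dilate((sil(p,M[name],*g)>0).astype(np.uint8),np.ones((41,41)))*mask
    n,l,st,_=cv2.connectedComponentsWithStats(near.astype(np.uint8)); near=(l==1+np.argmax(st[1:,4])).astype(float)
    f=lambda v: 1-np.minimum(s:=sil(p,M[name],*v),near).sum()/np.maximum(s,near).sum()
    r=minimize(f,g,method="Nelder-Mead",options=dict(initial_simplex=np.array(g)+np.array([[0,0,0],[10,0,4],[0,10,-4],[-7,-7,8]]),maxiter=150))
    return r.x.round(1),round(1-r.fun,3),near
E
python3 - <<'E'
from h import *
p=viewer.grab_frame("wrist"); t=viewer.grab_frame("top")
for q in(p,t):
    H,S,V=hsv(q); print(match(q,"stamp",(H>8)&(S>75)&(V>55),[378,314,105])[:2])
E
```

```text
(array([379.2, 315.8, 111.9]), np.float64(0.913))
(array([377.6, 313.1, 109.9]), np.float64(0.815))
```

```bash
python3 - <<'E'
from h import *
p=viewer.grab_frame("wrist"); t=viewer.grab_frame("top")
a=viewer.pinpoint("stamp",p)[0]["location"]
for q in viewer.pinpoint("stamp",t)[:2]: print(tri(p,a,t,q["location"]).round(1))
H,S,V=hsv(t); bt=lambda q,u:0
E
python3 plan.py 379 315.5 100 111 4 379 315.5 40 111 4
```

```text
[333.4 310.1  96.9]
[266.6 307.9  11.5]
2.5333 [377.2 316.1 200.1] [ 1.7999e+02 -2.0000e-02  1.0526e+02]
[-0.03, 0.04, 2.5, 0.0, 0.0, -0.025, -0.03, 0.04, 2.5, 0.0, 0.0, -0.025, -0.03, 0.04, 2.5, 0.0, 0.0, -0.025, -0.03, 0.04, 2.5, 0.0, 0.0, -0.025]
[0.0, 0.0, 1.5, 0.0, 0.0, 0.0, 0.0, 0.0, 1.5, 0.0, 0.0, 0.0, 0.0, 0.0, 1.5, 0.0, 0.0, 0.0, 0.0, 0.0, 1.5, 0.0, 0.0, 0.0]
```

Request:
{"fn": "step_arm", "kwargs": {
  "plan": [-0.03,0.04,2.5,0,0,-0.025,-0.03,0.04,2.5,0,0,-0.025,-0.03,0.04,2.5,0,0,-0.025,-0.03,0.04,2.5,0,0,-0.025]
}}

```text
time_s: 2.87
ee_pos: [379.3, 315.4, 99.3]
ee_rot: [179.9, -0.0, 111.0]
force: [-0.9, -0.5, -0.6]
gripper_width: 60.1
gripper_force: 0.0
```

Request:
{"fn": "step_arm", "kwargs": {
  "plan": [0,0,1.5,0,0,0,0,0,1.5,0,0,0,0,0,1.5,0,0,0,0,0,1.5,0,0,0,0,0,0,0,0,0]
}}

```text
time_s: 3.28
ee_pos: [377.8, 314.0, 37.7]
ee_rot: [-179.7, 0.1, 111.0]
force: [-0.1, 0.2, 0.1]
gripper_width: 59.8
gripper_force: 0.0
```

Request:
{"fn": "step_arm", "kwargs": {
  "plan": [0,0,0,0,0,0,0,0,0,0,0,0,0,0,0,0,0,0,0,0,0,0,0,0,0,0,0,0,0,0],
  "hand": 0,
  "newtons": 20
}}

```text
time_s: 3.7
ee_pos: [380.2, 314.8, 40.7]
ee_rot: [179.9, -0.0, 110.9]
force: [0.5, -0.6, 0.1]
gripper_width: 29.7
gripper_force: 0.0
```

Request:
{"fn": "step_arm", "kwargs": {
  "plan": [0,0,0,0,0,0,0,0,0,0,0,0,0,0,0,0,0,0,0,0,0,0,0,0,0,0,0,0,0,0]
}}

```text
time_s: 4.12
ee_pos: [380.0, 314.6, 40.3]
ee_rot: [180.0, -0.0, 110.9]
force: [-0.4, -0.4, 4.8]
gripper_width: 17.9
gripper_force: 20.0
```

```bash
python3 plan.py 379 315.5 150 111 5 492 56 150 80 8 605 -203.5 150 48 8
```

```text
4.1167 [380.  314.6  40.3] [ 1.7997e+02 -1.0000e-02  1.1085e+02]
[0.02, -0.01, -2.19, 0.0, 0.0, -0.001, 0.02, -0.01, -2.19, 0.0, 0.0, -0.001, 0.02, -0.01, -2.19, 0.0, 0.0, -0.001, 0.02, -0.01, -2.19, 0.0, 0.0, -0.001, 0.02, -0.01, -2.19, 0.0, 0.0, -0.001]
[-3.53, 0.15, 0.0, 0.0, 0.0, 0.068, -3.51, 0.39, 0.0, 0.0, 0.0, 0.068, -3.48, 0.62, 0.0, 0.0, 0.0, 0.068, -3.43, 0.86, 0.0, 0.0, 0.0, 0.068, -3.36, 1.09, 0.0, 0.0, 0.0, 0.068]
[-3.28, 1.32, 0.0, 0.0, 0.0, 0.068, -3.18, 1.54, 0.0, 0.0, 0.0, 0.068, -3.07, 1.75, 0.0, 0.0, 0.0, 0.068]
[-2.95, 1.96, 0.0, 0.0, 0.0, 0.07, -2.81, 2.16, 0.0, 0.0, 0.0, 0.07, -2.65, 2.35, 0.0, 0.0, 0.0, 0.07, -2.48, 2.53, 0.0, 0.0, 0.0, 0.07, -2.29, 2.69, 0.0, 0.0, 0.0, 0.07]
[-2.1, 2.85, 0.0, 0.0, 0.0, 0.07, -1.9, 2.99, 0.0, 0.0, 0.0, 0.07, -1.68, 3.11, 0.0, 0.0, 0.0, 0.07]
```

Request:
{"fn": "step_arm", "kwargs": {
  "plan": [0,0,-2.19,0,0,0,0,0,-2.19,0,0,0,0,0,-2.19,0,0,0,0,0,-2.19,0,0,0,0,0,-2.19,0,0,0]
}}

```text
time_s: 4.53
ee_pos: [379.3, 314.1, 149.8]
ee_rot: [-179.9, 0.0, 110.9]
force: [-0.2, 0.3, -2.0]
gripper_width: 17.9
gripper_force: 20.0
```

Request:
{"fn": "step_arm", "kwargs": {
  "plan": [-3.53,0.15,0,0,0,0.068,-3.51,0.39,0,0,0,0.068,-3.48,0.62,0,0,0,0.068,-3.43,0.86,0,0,0,0.068,-3.36,1.09,0,0,0,0.068]
}}

```text
time_s: 4.95
ee_pos: [449.4, 150.6, 148.9]
ee_rot: [-179.9, 0.0, 91.2]
force: [1.0, -0.5, -2.6]
gripper_width: 18.0
gripper_force: 20.0
```

Request:
{"fn": "step_arm", "kwargs": {
  "plan": [-3.28,1.32,0,0,0,0.068,-3.18,1.54,0,0,0,0.068,-3.07,1.75,0,0,0,0.068]
}}

```text
time_s: 5.2
ee_pos: [491.4, 53.0, 148.8]
ee_rot: [-179.9, 0.0, 79.5]
force: [0.1, 0.9, -0.8]
gripper_width: 17.7
gripper_force: 20.0
```

Request:
{"fn": "step_arm", "kwargs": {
  "plan": [-2.95,1.96,0,0,0,0.07,-2.81,2.16,0,0,0,0.07,-2.65,2.35,0,0,0,0.07,-2.48,2.53,0,0,0,0.07,-2.29,2.69,0,0,0,0.07]
}}

```text
time_s: 5.62
ee_pos: [561.2, -109.6, 148.6]
ee_rot: [-179.9, 0.0, 59.4]
force: [0.1, 1.3, -3.1]
gripper_width: 17.9
gripper_force: 20.0
```

Request:
{"fn": "step_arm", "kwargs": {
  "plan": [-2.1,2.85,0,0,0,0.07,-1.9,2.99,0,0,0,0.07,-1.68,3.11,0,0,0,0.07,0,0,0,0,0,0]
}}

```text
time_s: 5.95
ee_pos: [605.4, -211.6, 148.1]
ee_rot: [179.8, 0.1, 47.2]
force: [0.4, 0.5, -1.2]
gripper_width: 18.1
gripper_force: 20.0
```

```bash
python3 plan.py 605 -203.5 60 48 4 605 -203.5 45 48 3; python3 - <<'E'
from h import *
p=viewer.grab_frame("wrist"); a=p["img"]; save("w2",a)
E
```

```text
5.95 [ 605.4 -211.6  148.1] [1.7977e+02 7.0000e-02 4.7250e+01]
[0.15, -0.15, 2.2, 0.001, 0.0, -0.003, 0.15, -0.15, 2.2, 0.001, 0.0, -0.003, 0.15, -0.15, 2.2, 0.001, 0.0, -0.003, 0.15, -0.14, 2.2, 0.001, 0.0, -0.003]
[0.0, 0.0, 0.5, 0.0, 0.0, 0.0, 0.0, 0.0, 0.5, 0.0, 0.0, 0.0, 0.0, 0.0, 0.5, 0.0, 0.0, 0.0]
```

View pics/w2.png

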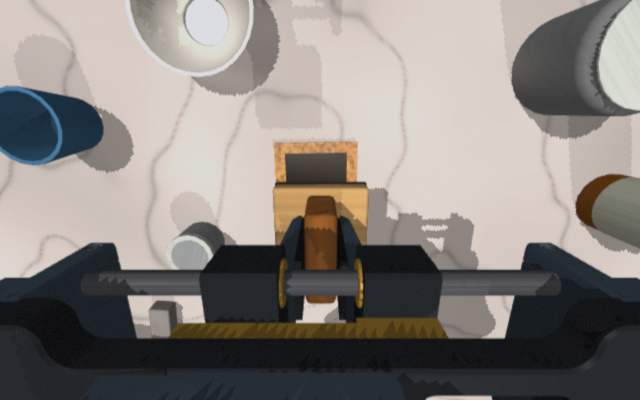

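Request:
{"fn": "step_arm", "kwargs": {
  "plan": [0.15,-0.15,2.2,0,0,-0.003,0.15,-0.15,2.2,0,0,-0.003,0.15,-0.15,2.2,0,0,-0.003,0.15,-0.14,2.2,0,0,-0.003,0,0,0,0,0,0]
}}

```text
time_s: 6.42
ee_pos: [598.8, -194.5, 56.3]
ee_rot: [-179.4, 0.2, 48.4]
force: [-1.5, 1.0, -2.6]
gripper_width: 18.2
gripper_force: 20.0
```

```bash
cat > st.py <<'E'
from h import *
L=[]
for _ in range(3):
    p=viewer.grab_frame("wrist"); s=sensors.state(); L.append([*s["ee_pos"],*s["ee_rot"]]); 
print(np.round(L,1),s["time_s"],np.round(s["force"],1))
E
python3 st.py; python3 plan.py 605 -203.5 45.5 48 4
```

```text
[[ 6.004e+02 -1.953e+02  5.870e+01 -1.796e+02  1.000e-01  4.840e+01]
 [ 6.021e+02 -1.961e+02  6.070e+01 -1.799e+02  0.000e+00  4.830e+01]
 [ 6.032e+02 -1.967e+02  6.210e+01  1.800e+02 -0.000e+00  4.830e+01]] 6.5667 [ 0.3 -0.7 -0.3]
6.5667 [ 603.2 -196.7   62.1] [ 1.7997e+02 -2.0000e-02  4.8330e+01]
[-0.1, 0.15, 0.41, 0.0, 0.0, 0.001, -0.1, 0.15, 0.41, 0.0, 0.0, 0.001, -0.1, 0.15, 0.41, 0.0, 0.0, 0.001, -0.1, 0.15, 0.41, 0.0, 0.0, 0.001]
```

Request:
{"fn": "step_arm", "kwargs": {
  "plan": [-0.05,0.3,0.5,0,0,0,-0.05,0.3,0.5,0,0,0,0,0,0,0,0,0,0,0,0,0,0,0,0,0,0,0,0,0]
}}

```text
time_s: 6.98
ee_pos: [606.8, -202.0, 51.7]
ee_rot: [180.0, -0.0, 48.3]
force: [0.5, 0.6, -2.0]
gripper_width: 17.7
gripper_force: 20.0
```

```bash
python3 plan.py 605 -203.5 45.5 48 2
```

```text
6.9833 [ 606.8 -202.    51.7] [ 1.7998e+02 -2.0000e-02  4.8270e+01]
[-0.12, -0.02, 0.31, 0.0, 0.0, 0.002, -0.12, -0.02, 0.31, 0.0, 0.0, 0.002]
```

Request:
{"fn": "step_arm", "kwargs": {
  "plan": [-0.12,-0.02,0.3,0,0,0,-0.1,-0.02,0.3,0,0,0,0,0,0,0,0,0,0,0,0,0,0,0,0,0,0,0,0,0]
}}

```text
time_s: 7.4
ee_pos: [604.9, -203.2, 45.4]
ee_rot: [-180.0, -0.0, 48.3]
force: [0.7, -0.2, -1.4]
gripper_width: 17.7
gripper_force: 20.0
```

Request:
{"fn": "step_arm", "kwargs": {
  "plan": [0,0,0.1,0,0,0,0,0,0,0,0,0,0,0,0,0,0,0]
}}

```text
time_s: 7.65
ee_pos: [605.0, -203.1, 44.4]
ee_rot: [180.0, -0.0, 48.3]
force: [-0.7, -0.6, -2.2]
gripper_width: 18.0
gripper_force: 20.0
```

```bash
python3 - <<'E'
from h import *
t=viewer.grab_frame("top");p=viewer.grab_frame("side"); s=sensors.state(); print(np.round(s["ee_pos"],1),np.round(s["force"],1))
for q in(t,p):
    H,S,V=hsv(q)
    q["img"]=q["img"].copy(); 
save("s1",cv2.resize(np.hstack([t["img"][100:200,340:440],p["img"][180:280,340:440]]),None,fx=4,fy=4,interpolation=3))
E
```

```text
[ 605.  -203.1   44.4] [ 0.7 -0.2 -1.6]
```

View pics/s1.png

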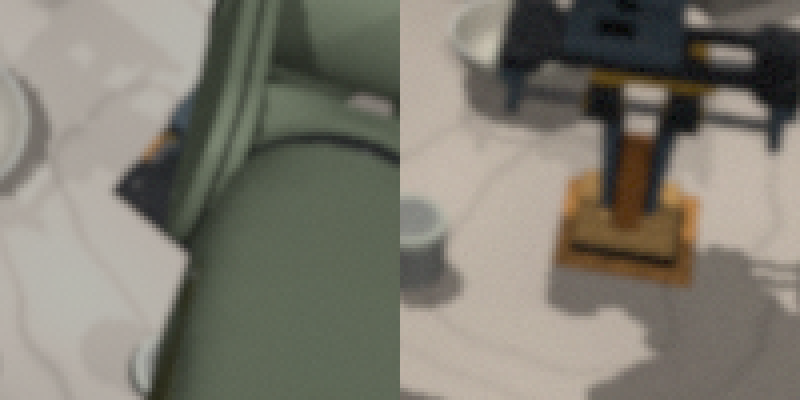

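The crop shows the stamp centred on its pad, just touching (block at about (632,235) in the crop). I'll lower the last millimetre and release.

Request:
{"fn": "step_arm", "kwargs": {
  "plan": [0,0,0.1,0,0,0,0,0,0,0,0,0,0,0,0,0,0,0]
}}

```text
time_s: 8.0
ee_pos: [605.1, -203.2, 44.3]
ee_rot: [180.0, -0.0, 48.3]
force: [-1.4, 0.8, 6.0]
gripper_width: 17.8
gripper_force: 20.0
```

Request:
{"fn": "step_arm", "kwargs": {
  "plan": [0,0,0,0,0,0,0,0,0,0,0,0,0,0,0,0,0,0,0,0,0,0,0,0],
  "hand": 4
}}

```text
time_s: 8.33
ee_pos: [605.0, -203.2, 43.1]
ee_rot: [-180.0, -0.0, 48.3]
force: [0.0, 0.2, 0.1]
gripper_width: 39.5
gripper_force: 0.0
```

Request:
{"fn": "step_arm", "kwargs": {
  "plan": [0,0,-2,0,0,0,0,0,-3,0,0,0,0,0,-4,0,0,0,0,0,-4,0,0,0,0,0,-2,0,0,0]
}}

```text
time_s: 8.75
ee_pos: [606.8, -203.8, 198.6]
ee_rot: [179.6, -0.2, 48.3]
force: [1.3, 0.2, 0.4]
gripper_width: 39.7
gripper_force: 0.0
```

```bash
python3 plan.py 475 -170 200 48 5
```

```text
8.75 [ 606.8 -203.8  198.6] [ 1.796e+02 -1.700e-01  4.829e+01]
[-1.25, -2.42, -0.05, 0.001, -0.001, 0.001, -1.25, -2.42, -0.05, 0.001, -0.001, 0.001, -1.25, -2.41, -0.04, 0.001, -0.001, 0.001, -1.26, -2.41, -0.04, 0.001, -0.001, 0.001, -1.26, -2.41, -0.03, 0.001, -0.001, 0.001]
```

```bash
python3 - <<'E'
from h import *
P={}
for n in("wrist","top","side"):
    p=viewer.grab_frame(n); H,S,V=hsv(p)
    pm=(H>8)&(H<30)&(S>75)&(V>55)
    if n=="wrist": save("w3",p["img"])
    print(n,[(np.round(d["location"]).tolist(),round(d["score"],2),atz(p,d["location"],0)[:2].round(1)) for k in("stamp","tin","stone") for d in viewer.pinpoint(k,p)[:3]])
E
```

```text
wrist [([321.0, 177.0], 0.86, array([ 608.8, -204. ])), ([222.0, 226.0], 0.7, array([ 463.6, -165.6]))]
top [([212.0, 264.0], 0.64, array([270.4, 314.1])), ([388.0, 143.0], 0.52, array([ 603.9, -196.5])), ([381.0, 192.0], 0.69, array([ 460.6, -168.9]))]
side [([220.0, 176.0], 0.77, array([268.2, 315.1])), ([396.0, 233.0], 0.74, array([ 616.5, -188.6])), ([344.0, 246.0], 0.96, array([ 465.6, -168.3])), ([339.0, 302.0], 0.73, array([ 367. , -319.6])), ([306.0, 270.0], 0.56, array([ 343.4, -200.9])), ([326.0, 168.0], 0.5, array([608.4, 202.8]))]
```

View pics/w3.png

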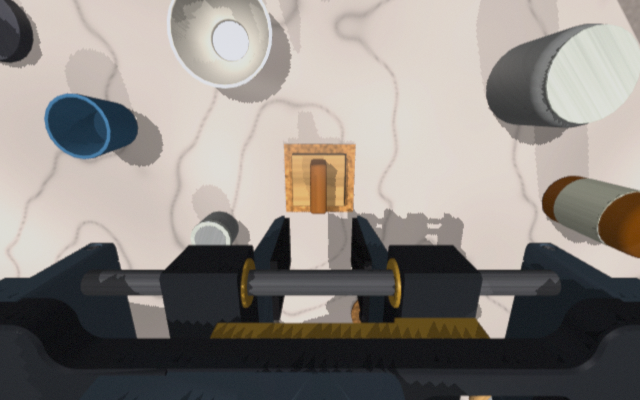

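Stamp sits centred and square in its pad at (320,180). The tin is at (213,230).

Request:
{"fn": "step_arm", "kwargs": {
  "plan": [-1.3,-2.6,0,0,0,0,-1.3,-2.6,0,0,0,0,-1.3,-2.6,0,0,0,0,-1.3,-2.6,0,0,0,0,-1.3,-2.6,0,0,0,0],
  "hand": 8
}}

```text
time_s: 9.77
ee_pos: [463.2, -164.8, 193.1]
ee_rot: [-180.0, 0.0, 48.3]
force: [0.3, -0.2, 0.8]
gripper_width: 70.4
gripper_force: 0.0
```

Request:
{"fn": "step_arm", "kwargs": {
  "plan": [0,0,0,0,0,0,0,0,0,0,0,0,0,0,0,0,0,0,0,0,0,0,0,0]
}}

```text
time_s: 10.1
ee_pos: [465.9, -165.6, 193.6]
ee_rot: [179.9, -0.0, 48.3]
force: [0.1, 0.4, 0.7]
gripper_width: 80.1
gripper_force: 0.0
```

```bash
python3 - <<'E'
from h import *
p=viewer.grab_frame("wrist"); s=sensors.state(); print(np.round(s["ee_pos"],1),np.round(s["ee_rot"],1)); save("w4",p["img"])
for k in("tin","stone"): print([(np.round(d["location"]).tolist(),round(d["score"],2),atz(p,d["location"],0)[:2].round(1)) for d in viewer.pinpoint(k,p)[:3]],[ (np.round(d["location"])) for d in viewer.boxes_of(k,p)[:3]])
E
```

```text
[ 465.8 -165.6  193.4] [180.   -0.   48.3]
[([318.0, 180.0], 0.66, array([ 462.2, -164.9]))] [array([317., 181.])]
[([272.0, 262.0], 0.78, array([ 335.6, -210. ]))] [array([337., 311.]), array([274., 255.])]
```

View pics/w4.png

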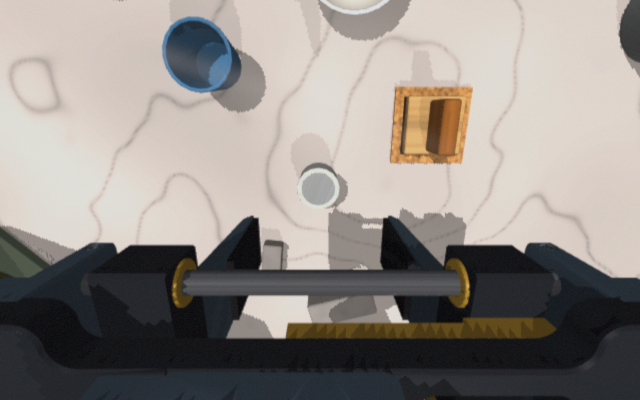

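Tin lid is centred at (319,187), inside its rim.

```bash
python3 - <<'E'
from h import *
p=viewer.grab_frame("wrist"); t=viewer.grab_frame("top"); print(atz(p,[319,187],40))
g=cv2.cvtColor(p["img"],cv2.COLOR_RGB2GRAY); c=cv2.HoughCircles(g[140:225,270:370],cv2.HOUGH_GRADIENT,1,50,param1=80,param2=15,minRadius=14,maxRadius=28); print(c)
for q in c[0][:2]:
  print(atz(p,q[:2]+[270,140],40).round(1),"diam",2*q[2]*(p["position"][2]-40)/p["fx"])
print([(d["location"],tri(p,[319,187],t,d["location"]).round(1)) for d in viewer.boxes_of("tin",t)[:2]])
E
```

```text
[ 463.19266912 -164.17318418   40.        ]
[[[48.5 48.5 16.9]]]
[ 461.6 -165.1   40. ] diam 36.9941523519387
[]
```

Request:
{"fn": "step_arm", "kwargs": {
  "plan": [-0.14,-0.25,4,0,0,0,0,0,4,0,0,0,0,0,3.5,0,0,0,0,0,2,0,0,0,0,0,1.5,0,0,0]
}}

```text
time_s: 10.92
ee_pos: [460.5, -164.0, 41.0]
ee_rot: [-179.8, 0.1, 48.3]
force: [0.1, -0.2, 0.2]
gripper_width: 80.2
gripper_force: 0.0
```

Request:
{"fn": "step_arm", "kwargs": {
  "plan": [0,0,1.2,0,0,0,0,0,0.9,0,0,0,0,0,0,0,0,0,0,0,0,0,0,0]
}}

```text
time_s: 11.25
ee_pos: [462.0, -164.6, 22.4]
ee_rot: [-180.0, 0.0, 48.3]
force: [-0.9, -0.6, -0.0]
gripper_width: 80.0
gripper_force: 0.0
```

Request:
{"fn": "step_arm", "kwargs": {
  "plan": [0,0,0,0,0,0,0,0,0,0,0,0,0,0,0,0,0,0,0,0,0,0,0,0,0,0,0,0,0,0],
  "hand": 0,
  "newtons": 20
}}

```text
time_s: 11.67
ee_pos: [462.1, -164.7, 22.9]
ee_rot: [179.9, -0.0, 48.3]
force: [0.8, -0.4, 0.5]
gripper_width: 49.5
gripper_force: 0.4
```

Request:
{"fn": "step_arm", "kwargs": {
  "plan": [0,0,0,0,0,0,0,0,0,0,0,0,0,0,0,0,0,0]
}}

```text
time_s: 11.92
ee_pos: [462.2, -164.7, 22.8]
ee_rot: [180.0, -0.0, 48.3]
force: [-0.8, -0.4, 4.7]
gripper_width: 48.0
gripper_force: 20.0
```

```bash
python3 plan.py 463 -165 100 48.3 3 530 -412 100 48.3 8
```

```text
11.9167 [ 462.2 -164.7   22.8] [ 1.7995e+02 -2.0000e-02  4.8290e+01]
[0.01, 0.03, -2.57, 0.0, 0.0, 0.0, 0.01, 0.03, -2.57, 0.0, 0.0, 0.0, 0.01, 0.03, -2.57, 0.0, 0.0, 0.0]
[-1.75, 2.68, 0.0, 0.0, 0.0, 0.0, -1.75, 2.68, 0.0, 0.0, 0.0, 0.0, -1.75, 2.68, 0.0, 0.0, 0.0, 0.0, -1.75, 2.68, 0.0, 0.0, 0.0, 0.0, -1.75, 2.68, 0.0, 0.0, 0.0, 0.0]
[-1.75, 2.68, 0.0, 0.0, 0.0, 0.0, -1.75, 2.68, 0.0, 0.0, 0.0, 0.0, -1.75, 2.68, 0.0, 0.0, 0.0, 0.0]
```

Request:
{"fn": "step_arm", "kwargs": {
  "plan": [0,0,-2,0,0,0,0,0,-3,0,0,0,0,0,-2.8,0,0,0]
}}

```text
time_s: 12.17
ee_pos: [460.8, -164.1, 100.4]
ee_rot: [-179.8, 0.1, 48.3]
force: [1.3, 0.3, -1.1]
gripper_width: 48.0
gripper_force: 20.0
```

Request:
{"fn": "step_arm", "kwargs": {
  "plan": [-1.75,2.68,0,0,0,0,-1.75,2.68,0,0,0,0,-1.75,2.68,0,0,0,0,-1.75,2.68,0,0,0,0,-1.75,2.68,0,0,0,0]
}}

```text
time_s: 12.58
ee_pos: [503.4, -320.1, 99.8]
ee_rot: [-179.9, -0.0, 48.3]
force: [1.6, 0.8, -0.4]
gripper_width: 48.1
gripper_force: 20.0
```

Request:
{"fn": "step_arm", "kwargs": {
  "plan": [-1.75,2.68,0,0,0,0,-1.75,2.68,0,0,0,0,-1.75,2.68,0,0,0,0,0,0,2,0,0,0,0,0,2,0,0,0]
}}

```text
time_s: 13.0
ee_pos: [529.3, -414.2, 60.0]
ee_rot: [179.9, -0.0, 48.2]
force: [-1.4, 0.2, -2.0]
gripper_width: 48.1
gripper_force: 20.0
```

Request:
{"fn": "step_arm", "kwargs": {
  "plan": [0,0,1.5,0,0,0,0,0,0.5,0,0,0,0,0,0,0,0,0,0,0,0,0,0,0,0,0,0,0,0,0]
}}

```text
time_s: 13.42
ee_pos: [529.4, -412.1, 41.5]
ee_rot: [179.9, -0.0, 48.3]
force: [1.1, 0.4, -1.6]
gripper_width: 47.9
gripper_force: 20.0
```

```bash
python3 plan.py 530 -412 27.5 48.3 3
```

```text
13.4167 [ 529.4 -412.1   41.5] [ 1.7989e+02 -1.0000e-02  4.8300e+01]
[0.02, 0.01, 0.47, 0.001, 0.0, 0.0, 0.02, 0.01, 0.47, 0.001, 0.0, 0.0, 0.02, 0.01, 0.47, 0.001, 0.0, 0.0]
```

Request:
{"fn": "step_arm", "kwargs": {
  "plan": [0,0,0.6,0,0,0,0,0,0.5,0,0,0,0,0,0.25,0,0,0,0,0,0,0,0,0,0,0,0,0,0,0]
}}

```text
time_s: 13.83
ee_pos: [528.7, -411.6, 26.9]
ee_rot: [-180.0, -0.0, 48.3]
force: [-0.4, -0.4, -1.0]
gripper_width: 47.9
gripper_force: 20.0
```

Request:
{"fn": "step_arm", "kwargs": {
  "plan": [0,0,0.1,0,0,0,0,0,0.1,0,0,0,0,0,0,0,0,0,0,0,0,0,0,0]
}}

```text
time_s: 14.17
ee_pos: [528.8, -411.7, 26.7]
ee_rot: [180.0, -0.0, 48.3]
force: [-1.6, 2.9, 8.2]
gripper_width: 48.1
gripper_force: 20.0
```

Request:
{"fn": "step_arm", "kwargs": {
  "plan": [0,0,0,0,0,0,0,0,0,0,0,0,0,0,0,0,0,0,0,0,0,0,0,0],
  "hand": 7.5
}}

```text
time_s: 14.5
ee_pos: [528.8, -411.7, 24.6]
ee_rot: [-180.0, -0.0, 48.3]
force: [-0.5, -0.2, 0.3]
gripper_width: 71.6
gripper_force: 0.0
```

Request:
{"fn": "step_arm", "kwargs": {
  "plan": [0,0,-1,0,0,0,0,0,-3,0,0,0,0,0,-4,0,0,0,0,0,-4,0,0,0,0,0,-4,0,0,0]
}}

```text
time_s: 14.92
ee_pos: [528.5, -411.6, 187.1]
ee_rot: [-180.0, -0.0, 48.3]
force: [0.4, -0.4, -0.7]
gripper_width: 74.5
gripper_force: 0.0
```

```bash
python3 plan.py 369 -312 190 154 16; python3 - <<'E'
from h import *
p=viewer.grab_frame("wrist")
for k in("tin","tin_pad","stone"): print(k,[(np.round(d["location"]).tolist(),round(d["score"],2),atz(p,d["location"],0)[:2].round(1)) for d in viewer.pinpoint(k,p)[:3]])
save("w5",p["img"][100:260,160:480])
E
```

```text
14.9167 [ 528.5 -411.6  187.1] [-179.99   -0.     48.29]
[-0.2, -1.16, -0.02, 0.0, 0.0, -0.115, -0.06, -1.17, -0.02, 0.0, 0.0, -0.115, 0.07, -1.17, -0.02, 0.0, 0.0, -0.115, 0.2, -1.16, -0.02, 0.0, 0.0, -0.115, 0.34, -1.13, -0.02, 0.0, 0.0, -0.115]
[0.46, -1.08, -0.02, 0.0, 0.0, -0.115, 0.58, -1.02, -0.02, 0.0, 0.0, -0.115, 0.7, -0.95, -0.02, 0.0, 0.0, -0.115, 0.8, -0.86, -0.02, 0.0, 0.0, -0.115, 0.89, -0.76, -0.02, 0.0, 0.0, -0.115]
[0.98, -0.65, -0.02, 0.0, 0.0, -0.115, 1.04, -0.54, -0.02, 0.0, 0.0, -0.115, 1.1, -0.41, -0.02, 0.0, 0.0, -0.115, 1.14, -0.29, -0.02, 0.0, 0.0, -0.115, 1.17, -0.15, -0.02, 0.0, 0.0, -0.115]
[1.18, -0.02, -0.02, 0.0, 0.0, -0.115]
tin [([318.0, 177.0], 0.84, array([ 528.3, -406.5]))]
tin_pad []
stone [([178.0, 203.0], 0.89, array([ 371.8, -313.2])), ([96.0, 156.0], 0.82, array([ 342.7, -207.1]))]
```

View pics/w5.png

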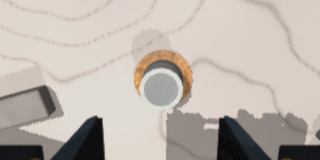

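Tin sits on its pad (crop (161,90) on pad (164,82), consistent with parallax). Next the stone.

Request:
{"fn": "step_arm", "kwargs": {
  "plan": [-0.2,-1.16,0,0,0,-0.115,-0.06,-1.17,0,0,0,-0.115,0.07,-1.17,0,0,0,-0.115,0.2,-1.16,0,0,0,-0.115,0.34,-1.13,0,0,0,-0.115]
}}

```text
time_s: 15.53
ee_pos: [477.5, -379.6, 182.8]
ee_rot: [-179.8, -0.1, 81.6]
force: [0.9, -0.9, -0.6]
gripper_width: 74.9
gripper_force: 0.0
```

Request:
{"fn": "step_arm", "kwargs": {
  "plan": [0.46,-1.08,0,0,0,-0.115,0.58,-1.02,0,0,0,-0.115,0.7,-0.95,0,0,0,-0.115,0.8,-0.86,0,0,0,-0.115,0.89,-0.76,0,0,0,-0.115]
}}

```text
time_s: 15.95
ee_pos: [427.6, -348.5, 183.0]
ee_rot: [-179.9, -0.2, 114.5]
force: [-0.2, -0.5, 0.3]
gripper_width: 74.9
gripper_force: 0.0
```

Request:
{"fn": "step_arm", "kwargs": {
  "plan": [0.98,-0.65,0,0,0,-0.115,1.04,-0.54,0,0,0,-0.115,1.1,-0.41,0,0,0,-0.115,1.14,-0.29,0,0,0,-0.115,1.17,-0.15,0,0,0,-0.115]
}}

```text
time_s: 16.37
ee_pos: [377.8, -317.3, 183.2]
ee_rot: [180.0, -0.2, 147.4]
force: [0.6, 0.5, -0.4]
gripper_width: 74.9
gripper_force: 0.0
```

Request:
{"fn": "step_arm", "kwargs": {
  "plan": [1.18,0,0,0,0,-0.115,0,0,0,0,0,0,0,0,0,0,0,0,0,0,0,0,0,0]
}}

```text
time_s: 16.7
ee_pos: [369.6, -312.2, 184.3]
ee_rot: [180.0, -0.0, 153.6]
force: [0.5, -1.0, -0.2]
gripper_width: 75.1
gripper_force: 0.0
```

```bash
python3 - <<'E'
from h import *
p=viewer.grab_frame("wrist"); s=sensors.state(); print(np.round(s["ee_pos"],1),np.round(s["ee_rot"],1))
for k in("tin","stone"): print(k,[(np.round(d["location"]).tolist(),round(d["score"],2),atz(p,d["location"],0)[:2].round(1)) for d in viewer.pinpoint(k,p)[:3]])
save("w6",p["img"]); H,S,V=hsv(p); u=[int(round(c)) for c in proj(p,[369,-312,28])]; print(u,[(H[y,u[0]],S[y,u[0]],V[y,u[0]]) for y in range(u[1]-60,u[1]+50,12)])
E
```

```text
[ 369.7 -312.3  184.5] [180.   -0.  153.6]
tin [([308.0, 306.0], 0.84, array([ 526.3, -409. ]))]
stone [([316.0, 182.0], 0.87, array([ 369.6, -317.3])), ([387.0, 122.0], 0.87, array([ 341.6, -210.9]))]
[320, 186] [(np.int64(17), np.int64(10), np.int64(231)), (np.int64(15), np.int64(11), np.int64(232)), (np.int64(12), np.int64(21), np.int64(180)), (np.int64(11), np.int64(22), np.int64(186)), (np.int64(10), np.int64(21), np.int64(185)), (np.int64(13), np.int64(20), np.int64(180)), (np.int64(13), np.int64(22), np.int64(183)), (np.int64(14), np.int64(21), np.int64(183)), (np.int64(11), np.int64(20), np.int64(176)), (np.int64(14), np.int64(12), np.int64(233))]
```

View pics/w6.png

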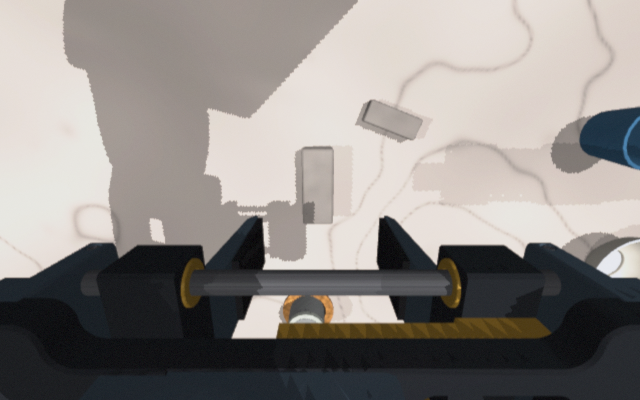

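Larger stone is at (317,186), smaller look-alike at (392,120). Top-face corners of the larger: about (303,150), (333,149), (333,222), (303,222). Checking its size.

```bash
python3 - <<'E'
from h import *
p=viewer.grab_frame("wrist"); t=viewer.grab_frame("top")
c=np.array([atz(p,u,28)[:2] for u in([303,151],[332,150],[333,222],[303,222])])
print(c.round(1),c.mean(0).round(1),np.linalg.norm(np.diff(c,axis=0),axis=1).round(1),[np.degrees(np.arctan2(*(c[i]-c[j])[::-1])).round(1) for i,j in((0,3),(1,2))])
a=viewer.boxes_of("stone",p); b=viewer.boxes_of("stone",t)
print([[tri(p,x["location"],t,y["location"]).round(1).tolist() for y in b[:2]] for x in a[:2]])
E
```

```text
[[ 325.6 -311.2]
 [ 338.8 -282.1]
 [ 416.  -317.9]
 [ 400.3 -349.8]] [ 370.2 -315.3] [32.  85.1 35.6] [np.float64(152.7), np.float64(155.2)]
[[[338.8, -206.9, 4.6], [330.7, -245.7, 176.4]], [[354.8, -265.1, -14.7], [349.4, -297.4, 56.9]]]
```

Request:
{"fn": "step_arm", "kwargs": {
  "plan": [-0.1,-0.18,4,0,0,0,0,0,4,0,0,0,0,0,3.5,0,0,0,0,0,2,0,0,0,0,0,1.5,0,0,0]
}}

```text
time_s: 17.47
ee_pos: [368.4, -313.1, 32.5]
ee_rot: [179.9, -0.2, 153.7]
force: [-0.9, 0.2, -0.5]
gripper_width: 75.0
gripper_force: 0.0
```

Request:
{"fn": "step_arm", "kwargs": {
  "plan": [0,0,0.9,0,0,0,0,0,0.7,0,0,0,0,0,0,0,0,0,0,0,0,0,0,0]
}}

```text
time_s: 17.8
ee_pos: [369.8, -314.4, 19.3]
ee_rot: [-180.0, 0.0, 153.7]
force: [0.4, 0.1, -0.0]
gripper_width: 75.2
gripper_force: 0.0
```

Request:
{"fn": "step_arm", "kwargs": {
  "plan": [0,0,0,0,0,0,0,0,0,0,0,0,0,0,0,0,0,0,0,0,0,0,0,0,0,0,0,0,0,0],
  "hand": 0,
  "newtons": 30
}}

```text
time_s: 18.22
ee_pos: [369.5, -314.2, 19.3]
ee_rot: [-180.0, 0.0, 153.7]
force: [0.1, -0.2, -0.3]
gripper_width: 44.6
gripper_force: 0.0
```

Request:
{"fn": "step_arm", "kwargs": {
  "plan": [0,0,0,0,0,0,0,0,0,0,0,0,0,0,0,0,0,0,0,0,0,0,0,0]
}}

```text
time_s: 18.55
ee_pos: [369.5, -314.3, 19.1]
ee_rot: [-180.0, 0.0, 153.7]
force: [-1.5, -0.6, 3.8]
gripper_width: 35.4
gripper_force: 30.0
```

```bash
python3 plan.py 370 -314.5 160 154 4 400 50 160 161 10 511 411 160 168 10
```

```text
18.55 [ 369.5 -314.3   19.1] [-1.7998e+02  3.0000e-02  1.5373e+02]
[-0.02, 0.0, -3.52, 0.0, 0.0, -0.001, -0.02, 0.0, -3.52, 0.0, 0.0, -0.001, -0.02, 0.0, -3.52, 0.0, 0.0, -0.001, -0.02, 0.0, -3.52, 0.0, 0.0, -0.001]
[1.33, 3.41, 0.0, 0.0, 0.0, -0.012, 1.29, 3.42, 0.0, 0.0, 0.0, -0.012, 1.25, 3.44, 0.0, 0.0, 0.0, -0.012, 1.21, 3.45, 0.0, 0.0, 0.0, -0.012, 1.17, 3.47, 0.0, 0.0, 0.0, -0.012]
[1.13, 3.48, 0.0, 0.0, 0.0, -0.012, 1.08, 3.49, 0.0, 0.0, 0.0, -0.012, 1.04, 3.51, 0.0, 0.0, 0.0, -0.012, 1.0, 3.52, 0.0, 0.0, 0.0, -0.012, 0.96, 3.53, 0.0, 0.0, 0.0, -0.012]
[0.14, 3.77, 0.0, 0.0, 0.0, -0.013, 0.09, 3.78, 0.0, 0.0, 0.0, -0.013, 0.04, 3.78, 0.0, 0.0, 0.0, -0.013, -0.01, 3.78, 0.0, 0.0, 0.0, -0.013, -0.06, 3.78, 0.0, 0.0, 0.0, -0.013]
[-0.11, 3.77, 0.0, 0.0, 0.0, -0.013, -0.16, 3.77, 0.0, 0.0, 0.0, -0.013, -0.21, 3.77, 0.0, 0.0, 0.0, -0.013, -0.26, 3.77, 0.0, 0.0, 0.0, -0.013, -0.3, 3.76, 0.0, 0.0, 0.0, -0.013]
```

Request:
{"fn": "step_arm", "kwargs": {
  "plan": [0,0,-2,0,0,0,0,0,-4,0,0,0,0,0,-4,0,0,0,0,0,-4,0,0,0]
}}

```text
time_s: 18.88
ee_pos: [368.6, -313.0, 159.5]
ee_rot: [179.9, -0.2, 153.7]
force: [1.5, -0.9, -3.6]
gripper_width: 36.1
gripper_force: 30.0
```

Request:
{"fn": "step_arm", "kwargs": {
  "plan": [1.33,3.41,0,0,0,-0.012,1.29,3.42,0,0,0,-0.012,1.25,3.44,0,0,0,-0.012,1.21,3.45,0,0,0,-0.012,1.17,3.47,0,0,0,-0.012]
}}

```text
time_s: 19.3
ee_pos: [384.1, -129.8, 158.3]
ee_rot: [180.0, -0.1, 157.1]
force: [0.5, 0.6, -2.1]
gripper_width: 35.8
gripper_force: 30.0
```

Request:
{"fn": "step_arm", "kwargs": {
  "plan": [1.13,3.48,0,0,0,-0.012,1.08,3.49,0,0,0,-0.012,1.04,3.51,0,0,0,-0.012,1.0,3.52,0,0,0,-0.012,0.96,3.53,0,0,0,-0.012]
}}

```text
time_s: 19.72
ee_pos: [399.7, 52.3, 158.4]
ee_rot: [-180.0, -0.1, 160.6]
force: [1.1, -0.1, -3.5]
gripper_width: 36.2
gripper_force: 30.0
```

Request:
{"fn": "step_arm", "kwargs": {
  "plan": [0.14,3.77,0,0,0,-0.013,0.09,3.78,0,0,0,-0.013,0.04,3.78,0,0,0,-0.013,0,3.78,0,0,0,-0.013,-0.06,3.78,0,0,0,-0.013]
}}

```text
time_s: 20.13
ee_pos: [456.2, 232.7, 158.1]
ee_rot: [-179.9, -0.1, 164.4]
force: [1.4, -0.8, -2.7]
gripper_width: 35.8
gripper_force: 30.0
```

Request:
{"fn": "step_arm", "kwargs": {
  "plan": [-0.11,3.77,0,0,0,-0.013,-0.16,3.77,0,0,0,-0.013,-0.21,3.77,0,0,0,-0.013,-0.26,3.77,0,0,0,-0.013,-0.3,3.76,0,0,0,-0.013]
}}

```text
time_s: 20.55
ee_pos: [512.6, 412.5, 157.5]
ee_rot: [-179.9, -0.1, 168.1]
force: [-0.0, 0.0, -2.6]
gripper_width: 35.5
gripper_force: 30.0
```

Request:
{"fn": "step_arm", "kwargs": {
  "plan": [0,0,0,0,0,0,0,0,0,0,0,0,0,0,0,0,0,0,0,0,0,0,0,0]
}}

```text
time_s: 20.88
ee_pos: [512.5, 409.6, 158.3]
ee_rot: [-179.9, -0.1, 168.0]
force: [0.5, -0.5, -2.5]
gripper_width: 36.2
gripper_force: 30.0
```

```bash
python3 plan.py 511 411 60 168 3 511 411 28 168 3; python3 - <<'E'
from h import *
p=viewer.grab_frame("wrist"); save("w7",p["img"])
H,S,V=hsv(p); print([fit(p,(V<60)&(H*0==0),[proj(p,[511,411,4])],4)[0]])
print([(d["location"],atz(p,d["location"],4).round(1)) for d in viewer.pinpoint("stone_pad",p)[:2]],proj(p,[511,411,4]))
E
```

```text
20.8833 [512.5 409.6 158.3] [-1.7989e+02 -9.0000e-02  1.6799e+02]
[0.05, 0.04, 3.28, -0.001, -0.001, 0.0, 0.06, 0.04, 3.28, -0.001, -0.001, 0.0, 0.06, 0.03, 3.28, -0.001, -0.001, 0.0]
[0.0, 0.0, 1.06, 0.0, 0.0, 0.0, 0.0, 0.0, 1.06, 0.0, 0.0, 0.0, 0.0, 0.0, 1.06, 0.0, 0.0, 0.0]Traceback (most recent call last):
  File "<stdin>", line 3, in <module>
  File "h.py", line 22, in fit
    i=min(range(1,n),key=lambda k:np.hypot(*(ce[k]-seed))+(1e3 if st[k][4]<30 else 0))
  File "h.py", line 22, in <lambda>
    i=min(range(1,n),key=lambda k:np.hypot(*(ce[k]-seed))+(1e3 if st[k][4]<30 else 0))
                                  ~~~~~~~~^^^^^^^^^^^^^^^
TypeError: hypot() takes from 2 to 3 positional arguments but 1 were given
```

View pics/w7.png

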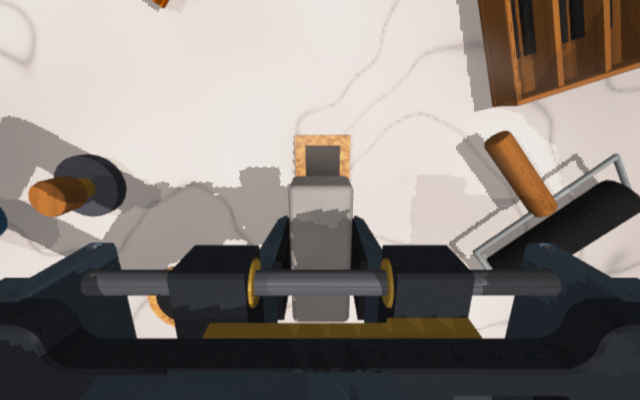

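Stone in hand lines up with its pad (pad at (322,158), stone end at (320,180)). Roller and rack on the right are clear.

Request:
{"fn": "step_arm", "kwargs": {
  "plan": [0.05,0.04,3.3,0,0,0,0.06,0.04,3.3,0,0,0,0.06,0.03,3.2,0,0,0,0,0,1.5,0,0,0,0,0,1,0,0,0]
}}

```text
time_s: 21.35
ee_pos: [510.4, 410.2, 33.6]
ee_rot: [-179.8, -0.2, 168.0]
force: [0.2, -0.5, -3.0]
gripper_width: 35.9
gripper_force: 30.0
```

Request:
{"fn": "step_arm", "kwargs": {
  "plan": [0,0,0.6,0,0,0,0,0,0,0,0,0,0,0,0,0,0,0,0,0,0,0,0,0]
}}

```text
time_s: 21.68
ee_pos: [512.8, 413.0, 31.7]
ee_rot: [179.8, 0.1, 168.0]
force: [-0.4, -0.0, -2.5]
gripper_width: 35.5
gripper_force: 30.0
```

```bash
python3 - <<'E'
from h import *
p=viewer.grab_frame("side"); s=sensors.state(); print(np.round(s["ee_pos"],1),np.round(s["force"],1))
t=viewer.grab_frame("top")
save("s2",cv2.resize(np.hstack([t["img"][140:220,130:230],p["img"][110:190,230:330]]),None,fx=4,fy=4,interpolation=3))
E
```

```text
[512.7 413.   31.7] [ 0.5 -0.4 -3. ]
```

View pics/s2.png

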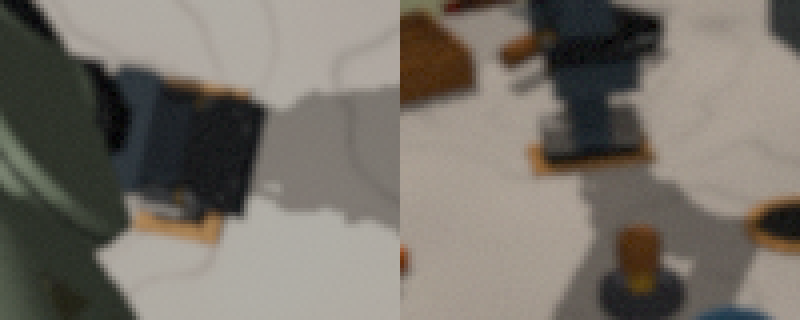

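Request:
{"fn": "step_arm", "kwargs": {
  "plan": [0.13,-0.2,0.4,0,0,0,0,0,0.3,0,0,0,0,0,0,0,0,0,0,0,0,0,0,0]
}}

```text
time_s: 22.12
ee_pos: [510.0, 410.7, 23.1]
ee_rot: [180.0, -0.0, 168.0]
force: [-0.3, -0.7, -0.9]
gripper_width: 35.9
gripper_force: 30.0
```

Request:
{"fn": "step_arm", "kwargs": {
  "plan": [0,0,0.1,0,0,0,0,0,0,0,0,0,0,0,0,0,0,0]
}}

```text
time_s: 22.37
ee_pos: [510.0, 410.7, 23.1]
ee_rot: [180.0, 0.0, 168.0]
force: [-2.6, -2.0, 5.4]
gripper_width: 35.8
gripper_force: 30.0
```

Request:
{"fn": "step_arm", "kwargs": {
  "plan": [0,0,0.1,0,0,0,0,0,0,0,0,0,0,0,0,0,0,0]
}}

```text
time_s: 22.62
ee_pos: [510.1, 410.7, 23.1]
ee_rot: [180.0, 0.0, 168.0]
force: [-2.9, -2.8, 10.1]
gripper_width: 35.9
gripper_force: 30.0
```

Request:
{"fn": "step_arm", "kwargs": {
  "plan": [0,0,0,0,0,0,0,0,0,0,0,0,0,0,0,0,0,0,0,0,0,0,0,0],
  "hand": 6
}}

```text
time_s: 22.95
ee_pos: [510.2, 410.8, 20.8]
ee_rot: [180.0, 0.0, 168.0]
force: [-0.6, 0.2, 0.2]
gripper_width: 58.6
gripper_force: 0.0
```

Request:
{"fn": "step_arm", "kwargs": {
  "plan": [0,0,-1,0,0,0,0,0,-3,0,0,0,0,0,-4,0,0,0,0,0,-4,0,0,0,0,0,-4,0,0,0]
}}

```text
time_s: 23.37
ee_pos: [509.9, 410.5, 183.2]
ee_rot: [-180.0, -0.0, 168.0]
force: [2.1, -0.5, -0.5]
gripper_width: 60.0
gripper_force: 0.0
```

```bash
python3 - <<'E'
from h import *
p=viewer.grab_frame("wrist"); save("w8",p["img"])
for k in("stone","muller"): print(k,[(np.round(d["location"]).tolist(),round(d["score"],2),atz(p,d["location"],4 if k=="stone" else 0)[:2].round(1)) for d in viewer.pinpoint(k,p)[:3]])
E
python3 plan.py 456 150 200 168 7;python3 plan.py 456 150 200 120 8
```

```text
stone [([321.0, 183.0], 0.86, array([512.2, 411.3]))]
muller [([108.0, 180.0], 0.63, array([455.1, 154.5]))]
23.5167 [511.9 412.1 186.1] [179.57   0.35 168.04]
[0.0, -3.83, -0.23, 0.001, 0.001, 0.0, 0.0, -3.83, -0.22, 0.001, 0.001, 0.0, 0.0, -3.83, -0.22, 0.001, 0.001, 0.0, 0.0, -3.83, -0.22, 0.001, 0.001, 0.0, 0.0, -3.83, -0.21, 0.001, 0.001, 0.0]
[0.0, -3.83, -0.21, 0.001, 0.001, 0.0, 0.01, -3.83, -0.2, 0.001, 0.001, 0.0]
23.5167 [511.9 412.1 186.1] [179.57   0.35 168.04]
[0.0, -3.35, -0.2, 0.001, 0.0, 0.105, -0.35, -3.33, -0.2, 0.001, 0.0, 0.105, -0.69, -3.28, -0.19, 0.001, 0.0, 0.105, -1.03, -3.19, -0.19, 0.001, 0.0, 0.105, -1.36, -3.06, -0.19, 0.001, 0.0, 0.105]
[-1.68, -2.9, -0.18, 0.001, 0.0, 0.105, -1.97, -2.71, -0.18, 0.001, 0.0, 0.105, -2.24, -2.49, -0.18, 0.001, 0.0, 0.105]
```

View pics/w8.png

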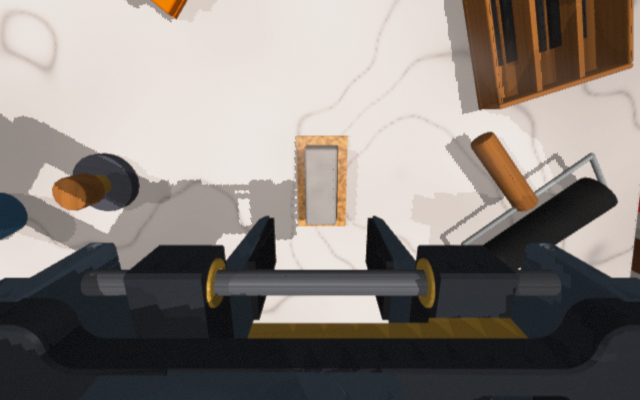

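Stone is centred and aligned on its pad at (321,184). The muller's foot is at (108,182) and its knob at (72,190).

Request:
{"fn": "step_arm", "kwargs": {
  "plan": [0,-3.83,-0.1,0,0,0,0,-3.83,-0.1,0,0,0,0,-3.83,-0.1,0,0,0,0,-3.83,-0.1,0,0,0,0,-3.83,-0.1,0,0,0]
}}

```text
time_s: 23.93
ee_pos: [468.9, 221.5, 184.8]
ee_rot: [-179.9, -0.1, 168.1]
force: [0.8, -0.8, -1.5]
gripper_width: 60.0
gripper_force: 0.0
```

Request:
{"fn": "step_arm", "kwargs": {
  "plan": [0,-3.83,0,0,0,0,0,-3.4,0,0,0,0,0,0,0,0,0,0,0,0,0,0,0,0,0,0,0,0,0,0]
}}

```text
time_s: 24.35
ee_pos: [455.5, 152.9, 185.6]
ee_rot: [180.0, -0.0, 168.0]
force: [0.2, -0.0, -1.1]
gripper_width: 60.0
gripper_force: 0.0
```

```bash
python3 - <<'E'
from h import *
p=viewer.grab_frame("wrist"); s=sensors.state(); print(np.round(s["ee_pos"],1),np.round(s["ee_rot"],1)); save("w9",p["img"][:260])
d=viewer.pinpoint("muller",p)[0]; print(d["location"],d["score"],atz(p,d["location"],0)[:2].round(1))
H,S,V=hsv(p)
pk=proj(p,[*atz(p,d["location"],0)[:2],62]); c,px,w=fit(p,(H<18)&(S>110)&(V>60),pk,55); print(pk,c,px)
t=viewer.grab_frame("top"); H,S,V=hsv(t); ct,pt,_=fit(t,(H<18)&(S>110)&(V>60),proj(t,[456,152,62]),55); print(ct,pt,tri(p,px,t,pt).round(1))
E
```

```text
[455.7 153.4 185.6] [180.   -0.  168.1]
[322.8, 179.6] 0.75 [455.5 156.7]
[np.float64(323.2772535031984), np.float64(193.42537540876344)] [457.1 158.1  35.7  35.3   0. ] [325. 192.]
[619.7 186.6  83.4  53.1  49.6] [255. 135.] [537.7 166.4  61.8]
```

View pics/w9.png

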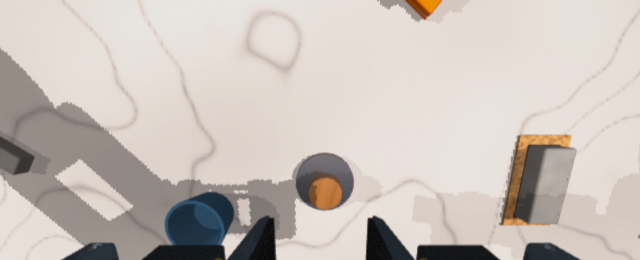

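Muller's foot is at (325,181) and its knob at (325,192), which gives (457,157.5). The knob fits 36 mm across. Gripping.

Request:
{"fn": "step_arm", "kwargs": {
  "plan": [0,0.2,4,0,0,0,0,0.23,3,0,0,0,0,0,3,0,0,0,0,0,2,0,0,0,0,0,1.3,0,0,0]
}}

```text
time_s: 24.92
ee_pos: [455.0, 157.6, 50.3]
ee_rot: [-179.9, -0.2, 168.1]
force: [-0.4, 0.5, -0.1]
gripper_width: 60.1
gripper_force: 0.0
```

Request:
{"fn": "step_arm", "kwargs": {
  "plan": [0,0,1,0,0,0,0,0,0,0,0,0,0,0,0,0,0,0,0,0,0,0,0,0]
}}

```text
time_s: 25.25
ee_pos: [456.9, 157.6, 43.4]
ee_rot: [180.0, 0.1, 168.1]
force: [-0.2, 1.3, 0.3]
gripper_width: 59.9
gripper_force: 0.0
```

Request:
{"fn": "step_arm", "kwargs": {
  "plan": [0,0,0,0,0,0,0,0,0,0,0,0,0,0,0,0,0,0,0,0,0,0,0,0,0,0,0,0,0,0],
  "hand": 0,
  "newtons": 35
}}

```text
time_s: 25.67
ee_pos: [456.7, 157.0, 43.4]
ee_rot: [180.0, 0.1, 168.0]
force: [-0.8, 1.9, 2.5]
gripper_width: 35.3
gripper_force: 35.0
```

Request:
{"fn": "step_arm", "kwargs": {
  "plan": [0,0,0,0,0,0,0,0,0,0,0,0]
}}

```text
time_s: 25.83
ee_pos: [456.7, 157.0, 43.4]
ee_rot: [180.0, 0.0, 168.0]
force: [-1.0, 0.4, 4.5]
gripper_width: 35.4
gripper_force: 35.0
```

```bash
python3 plan.py 457 157.5 85 168 3 622 205 85 168 8
```

```text
25.8333 [456.7 157.   43.4] [1.7996e+02 5.0000e-02 1.6802e+02]
[-0.01, 0.02, -1.39, 0.0, 0.0, 0.0, -0.01, 0.02, -1.39, 0.0, 0.0, 0.0, -0.01, 0.02, -1.39, 0.0, 0.0, 0.0]
[-1.89, 1.01, 0.0, 0.0, 0.0, 0.0, -1.89, 1.01, 0.0, 0.0, 0.0, 0.0, -1.89, 1.01, 0.0, 0.0, 0.0, 0.0, -1.89, 1.01, 0.0, 0.0, 0.0, 0.0, -1.89, 1.01, 0.0, 0.0, 0.0, 0.0]
[-1.89, 1.01, 0.0, 0.0, 0.0, 0.0, -1.89, 1.01, 0.0, 0.0, 0.0, 0.0, -1.89, 1.01, 0.0, 0.0, 0.0, 0.0]
```

Request:
{"fn": "step_arm", "kwargs": {
  "plan": [0,0,-1,0,0,0,0,0,-1.6,0,0,0,0,0,-1.6,0,0,0,-0.9,0.5,0,0,0,0,-1.9,1,0,0,0,0]
}}

```text
time_s: 26.25
ee_pos: [485.1, 165.2, 84.7]
ee_rot: [-179.9, -0.1, 168.0]
force: [-0.1, 0.5, -3.0]
gripper_width: 35.5
gripper_force: 35.0
```

Request:
{"fn": "step_arm", "kwargs": {
  "plan": [-1.9,1,0,0,0,0,-1.9,1,0,0,0,0,-1.9,1,0,0,0,0,-1.9,1,0,0,0,0,-1.9,1,0,0,0,0]
}}

```text
time_s: 26.67
ee_pos: [591.1, 195.0, 83.0]
ee_rot: [-179.9, -0.1, 168.0]
force: [0.6, 0.1, -3.0]
gripper_width: 35.5
gripper_force: 35.0
```

Request:
{"fn": "step_arm", "kwargs": {
  "plan": [-1.9,1,0,0,0,0,-0.9,0.6,0,0,0,0,0,0,1,0,0,0,0,0,1,0,0,0,0,0,0,0,0,0]
}}

```text
time_s: 27.08
ee_pos: [617.5, 203.7, 60.5]
ee_rot: [-179.7, -0.4, 168.0]
force: [-1.4, 0.0, -3.7]
gripper_width: 35.0
gripper_force: 35.0
```

Request:
{"fn": "step_arm", "kwargs": {
  "plan": [0,0,0,0,0,0,0,0,0,0,0,0,0,0,0,0,0,0,0,0,0,0,0,0]
}}

```text
time_s: 27.42
ee_pos: [620.9, 204.8, 65.6]
ee_rot: [180.0, 0.1, 168.0]
force: [-1.0, -0.1, -3.4]
gripper_width: 35.0
gripper_force: 35.0
```

```bash
python3 plan.py 622 205 48 168 2
```

```text
27.4167 [620.9 204.8  65.6] [1.7997e+02 5.0000e-02 1.6804e+02]
[-0.05, 0.02, 0.88, 0.0, 0.0, 0.0, -0.05, 0.02, 0.88, 0.0, 0.0, 0.0]
```

Request:
{"fn": "step_arm", "kwargs": {
  "plan": [-0.05,0.02,0.7,0,0,0,-0.05,0,0.6,0,0,0,0,0,0.4,0,0,0,0,0,0,0,0,0,0,0,0,0,0,0]
}}

```text
time_s: 27.83
ee_pos: [621.7, 204.7, 47.5]
ee_rot: [-180.0, -0.0, 168.0]
force: [0.4, -0.8, -3.1]
gripper_width: 35.4
gripper_force: 35.0
```

Request:
{"fn": "step_arm", "kwargs": {
  "plan": [0,0,0.1,0,0,0,0,0,0,0,0,0,0,0,0,0,0,0]
}}

```text
time_s: 28.08
ee_pos: [621.8, 204.7, 47.3]
ee_rot: [180.0, -0.0, 168.0]
force: [-1.6, -0.7, 1.6]
gripper_width: 35.3
gripper_force: 35.0
```

Request:
{"fn": "step_arm", "kwargs": {
  "plan": [0,0,0.1,0,0,0,0,0,0,0,0,0,0,0,0,0,0,0]
}}

```text
time_s: 28.33
ee_pos: [621.8, 204.7, 47.2]
ee_rot: [180.0, 0.0, 168.0]
force: [-3.2, -1.3, 5.9]
gripper_width: 35.2
gripper_force: 35.0
```

Contact made. Release, rise and back off so the fixed cameras see everything.

Request:
{"fn": "step_arm", "kwargs": {
  "plan": [0,0,0,0,0,0,0,0,0,0,0,0,0,0,0,0,0,0,0,0,0,0,0,0],
  "hand": 6.5
}}

```text
time_s: 28.67
ee_pos: [622.1, 204.9, 45.8]
ee_rot: [180.0, 0.0, 168.0]
force: [1.3, -0.5, -0.2]
gripper_width: 59.2
gripper_force: 0.0
```

Request:
{"fn": "step_arm", "kwargs": {
  "plan": [0,0,-1,0,0,0,0,0,-3,0,0,0,0,0,-4,0,0,0,0,0,-4,0,0,0,0,0,-3,0,0,0]
}}

```text
time_s: 29.08
ee_pos: [622.7, 205.0, 200.2]
ee_rot: [179.9, 0.2, 168.0]
force: [0.8, 0.9, 1.4]
gripper_width: 65.2
gripper_force: 0.0
```

Request:
{"fn": "step_arm", "kwargs": {
  "plan": [4,-0.5,0,0,0,0,4,-0.5,0,0,0,0,4,-0.5,0,0,0,0,4,-0.5,0,0,0,0,4,-0.5,0,0,0,0]
}}

```text
time_s: 29.5
ee_pos: [419.2, 221.7, 196.6]
ee_rot: [179.9, 0.0, 168.0]
force: [-0.4, 0.8, 0.3]
gripper_width: 64.6
gripper_force: 0.0
```

Request:
{"fn": "step_arm", "kwargs": {
  "plan": [3,0,0,0,0,0,0,0,0,0,0,0,0,0,0,0,0,0,0,0,0,0,0,0]
}}

```text
time_s: 29.83
ee_pos: [392.7, 228.4, 196.8]
ee_rot: [179.9, 0.1, 168.1]
force: [0.3, 0.5, 0.8]
gripper_width: 65.1
gripper_force: 0.0
```

```bash
python3 - <<'E'
from h import *
t=viewer.grab_frame("top"); p=viewer.grab_frame("side"); w=viewer.grab_frame("wrist")
for n,q in(("top",t),("side",p),("wrist",w)):
  for k in("muller","stamp","stone","tin","cup","bowl"): print(n,k,[(round(d["score"],2),atz(q,d["location"],0 if k in("cup","bowl") else 4)[:2].round().tolist()) for d in viewer.pinpoint(k,q)[:3]])
save("f",np.vstack([cv2.resize(t["img"][100:220,150:490],(780,275)),cv2.resize(p["img"][110:340,200:480],(390,320))[:,:].repeat(2,1)[:, :780]])) 
E
```

```text
top muller [(0.68, [622.0, 201.0]), (0.25, [638.0, -15.0])]
top stamp [(0.78, [605.0, -203.0]), (0.56, [268.0, 303.0])]
top stone [(0.78, [341.0, -214.0]), (0.51, [525.0, -409.0])]
top tin [(0.71, [522.0, -415.0])]
top cup [(0.85, [470.0, 6.0])]
top bowl [(0.78, [644.0, -17.0])]
side muller [(0.55, [620.0, 208.0]), (0.37, [602.0, -195.0])]
side stamp [(0.93, [606.0, -199.0]), (0.77, [264.0, 289.0]), (0.43, [475.0, 8.0])]
side stone [(0.77, [336.0, -204.0]), (0.55, [508.0, 422.0])]
side tin [(0.66, [526.0, -421.0])]
side cup [(0.64, [473.0, 9.0])]
side bowl [(0.9, [640.0, -11.0])]
wrist muller [(0.72, [620.0, 200.0])]
wrist stamp [(0.85, [265.0, 304.0])]
wrist stone [(0.55, [513.0, 410.0])]
wrist tin []
wrist cup []
wrist bowl []
```

View pics/f.png

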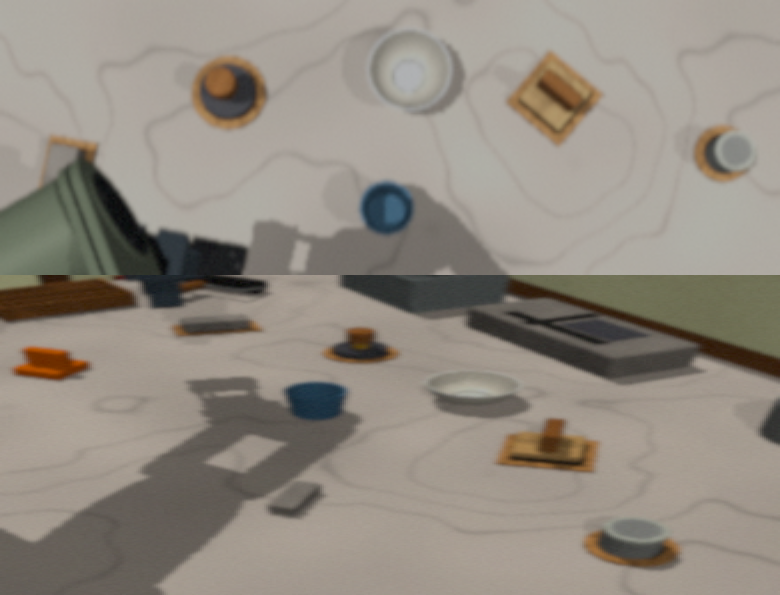

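All four tools are on their pads: muller (229,92), stamp (554,97), tin (724,152) with parallax as expected, stone (70,160). The cup and bowl have not moved.

```bash
python3 -c "
from h import *
print(env.job_done())"
```

```text
the job is handed in; nothing more can be done
None
```

The muller, stamp, stone and tin are each set down upright and centred on their own pads, with the cup and bowl left where they were; the job is handed in at about 30 s, but no verdict came back.

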